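Seat the slide carrier on the scanner's locating pins

ROBOT

A 6-joint arm with a two-finger parallel gripper is mounted at the origin on the work surface. World frame = base frame: x ahead of the robot, y to its left, z up, the work surface at z = 0. Lengths are in mm, angles in rad, forces in N, time in s.
With the tool pointing down it reaches from about 350 to 875 mm from the base axis. Payload 4.2 kg.
Tool frame: the origin (TCP) lies at the very end of the fingers, on their centre line; the grasp point (between the pads) lies 19 mm behind it; z points along the fingers, y is the line along which they close (so a half turn about z gives the same grasp; the last joint's range is limited). The gripper opens to 85 mm and grips with 20 to 120 N. Pads are 22 mm wide; open, the fingers measure 114 mm over their backs; the gripper's body (76 mm by 85 mm) begins 54 mm behind the grasp point. The pads swing forward as they close: fully open they stand 13 mm farther back than shut.
Start: joints at [-0.908, 0.385, 0.008, 0, -1.194, -0.259], TCP at [245.585, -574.706, 231.312] pointing down, gripper open.
Joint ranges: [-3.14, 3.14], [-1.21, 2.06], [-1.07, 1.41], [-3.16, 2.05], [-2.99, -0.16], [-3.1, 3.1]. Speed limits (rad/s): [2.79, 2.79, 3.14, 3.14, 3.14, 3.14].

INTERFACE

Orientations are given as a unit quaternion [x, y, z, w].
In Python, from bench import read_state, get_image, get_calibration, job_done gives the robot as it stands.
- The arm moves only by the shell command python3 -m creep 'ROWS'. ROWS is a JSON object of lists of equal length, an entry for each row: "translation": the shift along the world's x, y, z in cm, a list of three; "delta_rot": the turn, a rotation vector about the world's x, y, z in degrees, a list of three; "hand": the finger opening in cm, from 0 to 8.54. A call has 1 to 8 rows; each row is the pose to reach, as a shift and turn from the pose commanded when the call began; what a row does not reach only later rows make up. A row lasts 1/8 s, in which the tool goes at most 62.5 mm and 10.7 degrees, less where a joint would pass 70% of its speed; a pose out of reach is approached as far as the arm can. A call with a gripper value outside its range is refused whole. The fingers move at their own pace and stop on an object; the grip force is fixed at half the most. Time passes only in rows, so rows that repeat a pose let the fingers close. It gives the time, the measured TCP pose, the force, the opening and the grip force at its end, in the units of the state.
- read_state(): the state, without advancing time (a new reading comes with each control period).
- get_image(name): name is "scene" or "top"; returns (picture, depth): 384x512x3 uint8, red, green, blue; 384x512 float32, mm along the optical axis (not along the pixel's ray), 0 where there is no reading.
- get_calibration(name): a dict with "intrinsics" (3x3 intrinsics, pixels), "xyz" and "attitude" of the camera in the world. Camera axes: x right, y down, z forward; pixel columns grow to the right and rows downward; lengths in mm; the calibration is good to about 2 mm. A picture is of the moment at which its call begins. get_calibration takes no time and is no camera call.
- job_done(): hands the job in; it is judged then, once.
The state is a dict: "clock": time; "joints": joint angles; "joint_vel": joint speeds; "joint_efforts": joint torques, N m; "position": TCP position; "ee_rot": TCP orientation; "contact_force": force on the tool from outside, world axes, zero at the start; "wrist_torque": the same for the moment, N m; "gripper_width": finger opening in mm; "grasp_force": force on a finger pad.
Only numpy, scipy, OpenCV 4.12 (cv2) and the standard library are available. Lean on these libraries where they do the work, as an engineer would, in place of code of your own. Each camera call takes 0.05 s, during which the arm holds its last target. There are 200 camera calls.

TASK

Take the lipped aluminium slide carrier out of its grey storage bay by its upright lip, lay it flat on the open bench clear of the bay and let go of it. Then take it again across its sides and lower it, lip towards the scanner's housing, over the two locating pins until it rests flush on the stage: set it down gently, do not drop it. Leave it released there and leave everything else where it is.

Things in the scene. Friction and masses are not known exactly. Their poses are not given: they have to be found in the camera images.
- carrier: slide carrier: aluminium plate 150 (x) x 64 (y) x 12 mm, 0.2-0.35 kg. Upright lip over the full width of its -x end: 10 mm thick, outer face at x = -75 mm, top 48 mm above the underside. A 64 x 26 mm window about x = +4 mm and two 12 mm through holes at (x, y) = (-52, +18) and (+58, -18) mm. Origin: centre of the underside; z up, to the lip's side
- carrier_lip (a point): middle of the top edge of the carrier's lip, at (-70, 0, 48) mm in the carrier's frame; moves with the carrier
- dock: fixed grey storage bay; the carrier starts in it, the same way round, underside 6 mm above the bench. Floor 165 x 96 x 6 mm; side cheeks along x 56 mm tall, 80 mm apart inside: only 8 mm beside the carrier, too little for a finger. Open at -x (lip end), end stop 26 mm high at +x. Origin: centre of the underside, on the bench
- stage: fixed white slide scanner: foot x = -190 to +100 mm, 130 wide, 15 high; raised grey stage x = -66 to +74 mm, 44 wide, top at z = 45 mm, with two pins; housing x = -189 to -87 mm, 130 wide, 105 tall. The seated carrier's lip is 12 mm from the housing (no room for a finger); its sides overhang the stage 10 mm each. Origin: on the bench under the seat; axes as the seated carrier's
- seat (a point): point on the stage's top face, at (0, 0, 45) mm in the scanner's frame, where the carrier's origin belongs when seated
- pin_a (a point): top of one steel pin, 10 mm diameter, 18 mm tall with a tapered tip, at (-52, +18) mm in the scanner's frame, near the housing
- pin_b (a point): top of the other, equal pin, at (+58, -18) mm in the scanner's frame
- dropper: bystander: round glass bottle with a wooden cap, 44 mm across, 95 mm tall; origin at the centre of its underside
- blank: bystander: plain flat aluminium plate, 100 x 60 x 10 mm, no lip and no holes (not the carrier); origin at the centre of its underside
- tweezers: bystander: steel tweezers lying flat, 130 mm long along their x, 10 mm high; origin under their middle
- slide_case: bystander: flat dark wooden case, 170 x 85 x 35 mm; origin at the centre of its underside
- glove_box: bystander: white carton with a green band, 120 x 220 x 70 mm; origin at the centre of its underside
- slide_carton: bystander: small open blue carton filled with white slides, 110 x 85 x 30 mm; origin at the centre of its underside
- dish: bystander: shallow round glass dish, 90 mm across, 18 mm high; origin at the centre of its underside

How it is judged (in metres and radians):
On the way:
1. the carrier lies flat on the open bench, right side up, clear of the bay, let go and at rest (height (world z) of carrier below 0.003 m and angle between carrier's own z axis and vertical below 0.05 rad and horizontal distance between carrier and dock above 0.1 m and contact force between carrier and the fingers below 0.1 N and linear speed of carrier below 0.02 m/s), for 0.2 s.
At the end, for the whole second after the job is handed in: the carrier lies at rest and released on the stage with both pins through its holes and its lip towards the housing: its origin within 4 mm of the seat horizontally, its underside within 2 mm of the stage's face, tilted less than 0.025 rad (horizontal distance between carrier and seat below 0.004 m and z of carrier in the frame of seat between -0.003 and 0.002 m and angle between the z axis of carrier and the z axis of stage, either way round below 0.025 rad and horizontal distance between carrier_lip and pin_a below 0.035 m and linear speed of carrier below 0.01 m/s); the robot touches nothing.
It fails at once if the carrier is dropped or thrown onto the stage (faster than 0.35 m/s while over it and less than 25 mm above its face) (horizontal distance between carrier and seat below 0.03 m and z of carrier in the frame of seat below 0.025 m and linear speed of carrier above 0.35 m/s).
It fails at once if a bystander is moved by more than 25 mm (distance of any of dropper, blank, tweezers, slide_case, glove_box, slide_carton, dish from where it was at the start of the episode above 0.025 m).
It also fails if it takes over 62 s, if anything falls off the work surface, if the arm or the gripper's body presses on something with over 40 N, if the wrist force passes 120 N, or if a joint passes its speed limit or range.

## Working session

There is one attempt and no reset: what is moved stays moved. The work goes in short steps, Python scripts to look and compute and a shell command to move; the robot and the scene stay as the last step left them, time stands still between calls to the robot, and variables do not carry over. Pictures are saved under pics/ and viewed, at most 13 in all, crops included, and the job is handed in when it is done.

```bash
ls; mkdir -p pics; cat > h.py <<'E'
import numpy as np, cv2
from scipy.spatial.transform import Rotation as R
from bench import *
def cam(n):
    c=get_calibration(n); a=np.array(c["attitude"],float)
    M=R.from_quat(a).as_matrix() if a.size==4 else a.reshape(3,3)
    return np.array(c["intrinsics"]),np.array(c["xyz"],float),M
def cloud(n,d):
    K,t,M=cam(n); v,u=np.mgrid[:d.shape[0],:d.shape[1]]
    p=np.stack([(u-K[0,2])/K[0,0]*d,(v-K[1,2])/K[1,1]*d,d],-1)
    return p@M.T+t
def ray(n,u,v,z):
    K,t,M=cam(n); r=M@np.array([(u-K[0,2])/K[0,0],(v-K[1,2])/K[1,1],1]); return t+r*(z-t[2])/r[2]
E
python3 - <<'E'
from h import *
for n in("scene","top"):
    p,d=get_image(n); np.savez(f"{n}0.npz",p=p,d=d); cv2.imwrite(f"pics/{n}0.png",cv2.resize(p[...,::-1],(800,600)))
    print(n,get_calibration(n))
print(read_state())
E
```

```text
pics
scene {'intrinsics': array([[369.92739612,   0.        , 244.98671614],
       [  0.        , 369.92739612, 190.050261  ],
       [  0.        ,   0.        ,   1.        ]]), 'xyz': array([1169.96998045,  386.0603211 ,  912.50982465]), 'attitude': array([ 0.45458987,  0.82571474, -0.29466849, -0.1572059 ])}
top {'intrinsics': array([[434.84259803,   0.        , 253.41862751],
       [  0.        , 434.84259803, 194.91440549],
       [  0.        ,   0.        ,   1.        ]]), 'xyz': array([ 368.76980925,  -24.18932553, 1388.54373364]), 'attitude': array([ 0.71032441, -0.69924043,  0.05211975, -0.06152706])}
{'clock': 0.1, 'joints': array([-9.08396292e-01,  3.85462790e-01,  6.77261781e-03, -4.10889517e-04,
       -1.19401404e+00, -2.58575991e-01]), 'joint_vel': array([ 1.05627382e-03, -3.54295276e-03,  2.24743988e-03,  7.82612808e-04,
       -5.45356313e-05,  9.84876688e-04]), 'joint_efforts': array([-4.87202869e-04, -3.93318772e+01,  1.88928884e+01,  4.19800535e+00,
       -2.60368892e-03,  5.64085525e-06]), 'position': array([ 245.37815746, -574.25216363,  230.34870504]), 'ee_rot': array([-2.00468547e-01,  9.79699656e-01,  9.39437068e-04, -2.52848543e-04]), 'contact_force': array([-0.87013284,  0.22842776, -0.21818918]), 'wrist_torque': array([-0.00054205,  0.06643274,  0.00480547]), 'grasp_force': 0.0, 'gripper_width': 85.44556059725124}
```

View pics/top0.png

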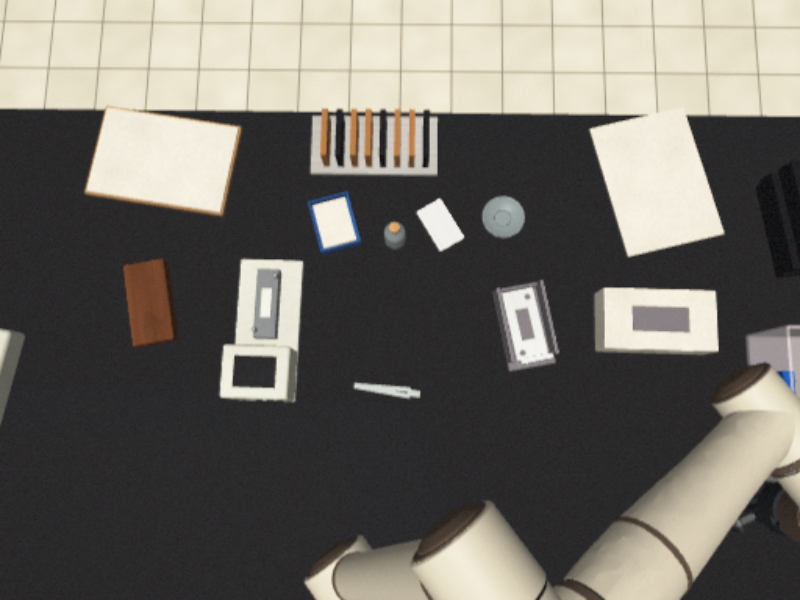

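View pics/scene0.png

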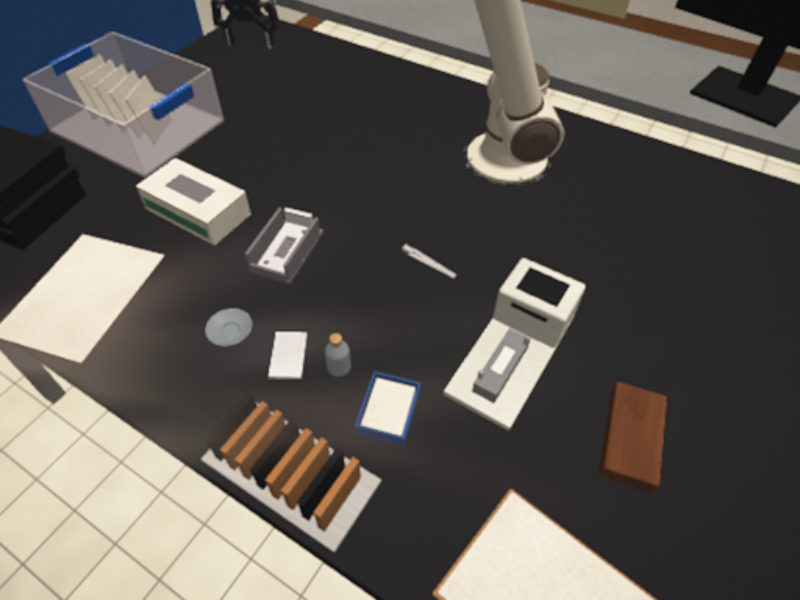

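The top view (800x600) shows the carrier in its bay at about (527,325), with the lip at the bottom, towards the robot, near (535,360). The scanner's stage is at (265,303), with pins near (273,273) and (257,331) and the housing below at (258,372). In the scene view the carrier is at (285,245) and the stage at (502,363).

```bash
python3 - <<'E'
from h import *
T=np.load("top0.npz");S=np.load("scene0.npz")
def crop(a,x0,x1,y0,y1,s): return cv2.resize(a[y0:y1,x0:x1,::-1],None,fx=s,fy=s,interpolation=cv2.INTER_CUBIC)
A=crop(T['p'],310,360,174,242,8)
B=crop(T['p'],138,198,160,260,5.44)
cv2.imwrite("pics/c1.png",np.hstack([A,cv2.resize(B,(326,544))]))
C=cloud("top",T['d']);D=cloud("scene",S['d'])
# heights
for n,Cl,P,(x0,x1,y0,y1) in(("carr",C,T['p'],(310,360,174,242)),("carrS",D,S['p'],(155,208,130,182)),("stg",C,T['p'],(138,198,160,260)),("stgS",D,S['p'],(280,380,160,275))):
    c=Cl[y0:y1,x0:x1].reshape(-1,3); p=P[y0:y1,x0:x1].reshape(-1,3).astype(int)
    h,e=np.histogram(c[:,2],bins=np.arange(-6,120,4)); print(n,[(int(a),int(b)) for a,b in zip(e,h) if b>5])
# rect fits: bright carrier pixels by height
for n,Cl,P,(x0,x1,y0,y1) in(("T",C,T['p'],(310,360,174,242)),("S",D,S['p'],(155,208,130,182))):
    c=Cl[y0:y1,x0:x1]; g=P[y0:y1,x0:x1].astype(float).mean(-1)
    for lo,hi,th in((10,26,190),(42,64,190)):
        m=(g>th)&(c[...,2]>lo)&(c[...,2]<hi); q=c[m]
        print(n,lo,m.sum(),np.median(q,0).round(1),[np.round(k,1) for k in cv2.minAreaRect(q[:,:2].astype(np.float32))])
for n,Cl,P,(x0,x1,y0,y1) in(("T",C,T['p'],(138,198,160,260)),("S",D,S['p'],(280,380,160,275))):
    c=Cl[y0:y1,x0:x1]
    for lo,hi in((9,21),(40,50),(97,113)):
        m=(c[...,2]>lo)&(c[...,2]<hi); m=cv2.morphologyEx(m.astype(np.uint8),cv2.MORPH_OPEN,np.ones((3,3)))>0
        q=c[m]; print(n,lo,m.sum(),np.median(q,0).round(1),[np.round(k,1) for k in cv2.minAreaRect(q[:,:2].astype(np.float32))])
E
```

```text
carr [(-6, 367), (-2, 834), (2, 548), (6, 194), (10, 138), (14, 317), (18, 326), (22, 95), (26, 58), (30, 28), (34, 26), (38, 23), (42, 30), (46, 38), (50, 102), (54, 168), (58, 55)]
carrS [(-6, 599), (-2, 607), (2, 131), (6, 90), (10, 125), (14, 309), (18, 138), (22, 109), (26, 60), (30, 68), (34, 63), (38, 74), (42, 62), (46, 70), (50, 144), (54, 76)]
stg [(-6, 446), (-2, 1057), (2, 461), (6, 137), (10, 564), (14, 690), (18, 217), (22, 40), (26, 12), (30, 16), (34, 23), (38, 102), (42, 312), (46, 220), (50, 27), (54, 7), (58, 14), (62, 12), (66, 13), (70, 10), (74, 13), (82, 7), (86, 11), (90, 8), (94, 21), (98, 166), (102, 666), (106, 550), (110, 103)]
stgS [(-6, 2902), (-2, 3519), (2, 166), (6, 104), (10, 1248), (14, 561), (18, 52), (22, 69), (26, 54), (30, 54), (34, 68), (38, 188), (42, 542), (46, 80), (50, 42), (54, 55), (58, 57), (62, 38), (66, 44), (70, 45), (74, 43), (78, 42), (82, 41), (86, 56), (90, 42), (94, 57), (98, 244), (102, 759), (106, 239)]
T 10 678 [ 558.2 -265.4   18. ] [array([ 553.2, -265.8]), array([149.1,  65.5]), np.float64(12.4)]
T 42 69 [ 483.9 -280.8   53.1] [array([ 485.2, -280.9]), array([ 9.8, 62.2]), np.float64(12.7)]
S 10 325 [ 560.1 -276.5   16.1] [array([ 557.7, -271.4]), array([139.9,  56.1]), np.float64(14.5)]
S 42 34 [ 484.3 -273.5   51.9] [array([ 541.6, -237.6]), array([168.6,  51.9]), np.float64(36.0)]
T 9 1370 [597.9 235.5  14.8] [array([594. , 257.9]), array([130.3, 183.4]), np.float64(89.1)]
T 40 522 [586.2 258.5  45. ] [array([589.3, 257.8]), array([ 43.6, 141. ]), np.float64(88.8)]
T 97 1482 [446.6 259.8 105.5] [array([447.2, 260.5]), array([131. , 101.8]), np.float64(89.0)]
S 9 1872 [607.7 279.3  13.2] [array([590.4, 257.6]), array([130.5, 192.1]), np.float64(88.8)]
S 40 643 [592.4 258.1  43.4] [array([589. , 257.9]), array([ 44.6, 142.6]), np.float64(89.2)]
S 97 1257 [454.5 263.9 103.8] [array([448.5, 260.5]), array([129.8, 102.9]), np.float64(89.0)]
```

View pics/c1.png

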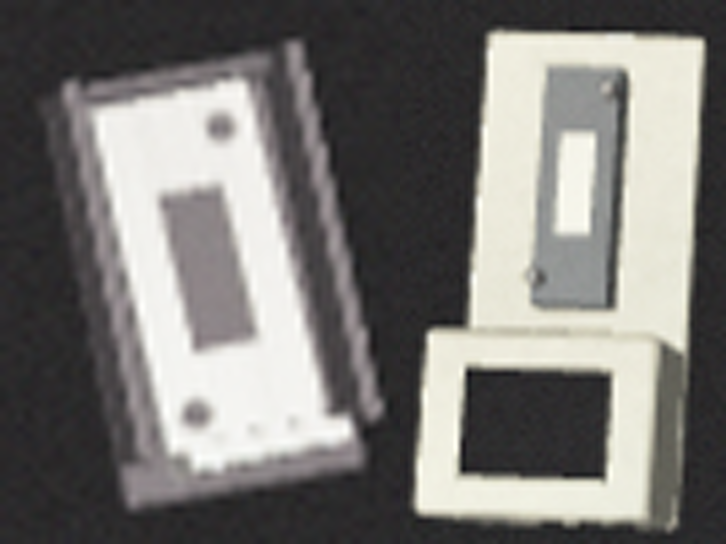

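The crop shows the carrier's plate, holes and lip, and the scanner's stage with its two pins.

| Item | x (mm) | y (mm) | Yaw (deg) | Measured heights |
|---|---|---|---|---|
| Carrier origin | 553 | -266 | +12.5 | plate 18, lip top 53 |
| Lip | 485 | -281 | | |
| Seat | 585 | 258 | -1 | stage face 45 |

The heights, sizes and spacings agree with the text. Now I move over the lip.

```bash
python3 -m creep '{"translation":[[6,7.3,-2],[12,14.7,-4],[18,22,-6],[24,29.4,-8],[24,29.4,-8],[24,29.4,-8],[24,29.4,-8],[24,29.4,-8]],"delta_rot":[[0,0,10],[0,0,20],[0,0,30],[0,0,40],[0,0,50],[0,0,60],[0,0,70],[0,0,79.4]],"hand":[5,5,5,5,5,5,5,5]}'
```

```text
clock: 1.1
position: [486.1, -279.1, 150.3]
ee_rot: [0.783, -0.623, -0.001, 0.0]
contact_force: [0.2, -0.8, -0.1]
gripper_width: 49.9
grasp_force: 0.0
```

```bash
python3 -m creep '{"translation":[[0,0,-4],[0,0,-8],[0,0,-10.5],[0,0,-12.3],[0,0,-12.3],[0,0,-12.3]],"delta_rot":[[0,0,0],[0,0,0],[0,0,0],[0,0,0],[0,0,0],[0,0,0]],"hand":[5,5,5,5,5,5]}'; python3 - <<'E'
from h import *
p,d=get_image("scene"); cv2.imwrite("pics/s1.png",cv2.resize(p[110:210,130:260,::-1],None,fx=6,fy=6,interpolation=2))
print(read_state()['position'],R.from_quat(read_state()['ee_rot']).as_matrix()[:,1])
E
```

```text
clock: 1.85
position: [486.0, -280.9, 28.9]
ee_rot: [0.78, -0.626, 0.0, -0.0]
contact_force: [-0.1, 0.2, 0.3]
gripper_width: 50.1
grasp_force: 0.0
[ 486.2240467  -280.92511218   29.19818688] [-0.97611137 -0.21726619 -0.00141104]
```

View pics/s1.png

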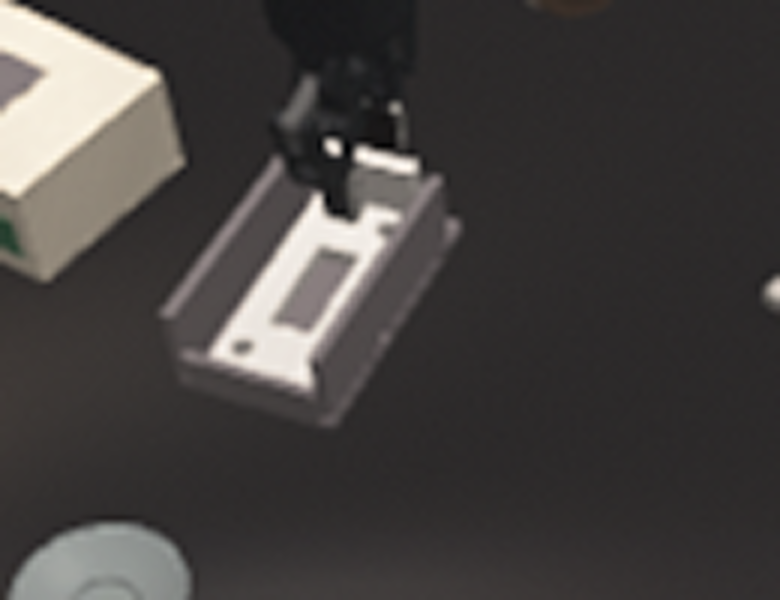

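The inner finger, at about (340,205), hangs over the plate just inside the lip at (385,160), and the other finger is behind it. The fingers straddle the lip, so I close and lift.

```bash
python3 -m creep '{"translation":[[0,0,0],[0,0,0],[0,0,0],[0,0,0],[0,0,0],[0,0,0],[0,0,0.5],[0,0,1]],"delta_rot":[[0,0,0],[0,0,0],[0,0,0],[0,0,0],[0,0,0],[0,0,0],[0,0,0],[0,0,0]],"hand":[3,1.5,0.5,0,0,0,0,0]}'
```

```text
clock: 2.9
position: [485.3, -280.5, 38.1]
ee_rot: [0.78, -0.626, -0.0, 0.0]
contact_force: [-0.3, -0.1, -1.9]
gripper_width: 8.6
grasp_force: 59.4
```

```bash
python3 -m creep '{"translation":[[0,0,2.5],[0,0,5.5],[0,0,8.5],[0,1,9],[0,6,9],[0.5,12,9],[1,18,9],[1,23,9]],"delta_rot":[[0,0,0],[0,0,0],[0,0,0],[0,0,0],[0,0,-3],[0,0,-6],[0,0,-9],[0,0,-13.5]],"hand":[0,0,0,0,0,0,0,0]}'; python3 - <<'E'
from h import *
p,d=get_image("scene"); cv2.imwrite("pics/s2.png",cv2.resize(p[60:260,130:400,::-1],None,fx=2.9,fy=2.9,interpolation=2))
E
```

```text
clock: 3.9
position: [494.5, -48.2, 127.0]
ee_rot: [-0.7, 0.714, 0.001, -0.001]
contact_force: [1.2, 0.5, -2.6]
gripper_width: 9.0
grasp_force: 59.4
```

View pics/s2.png

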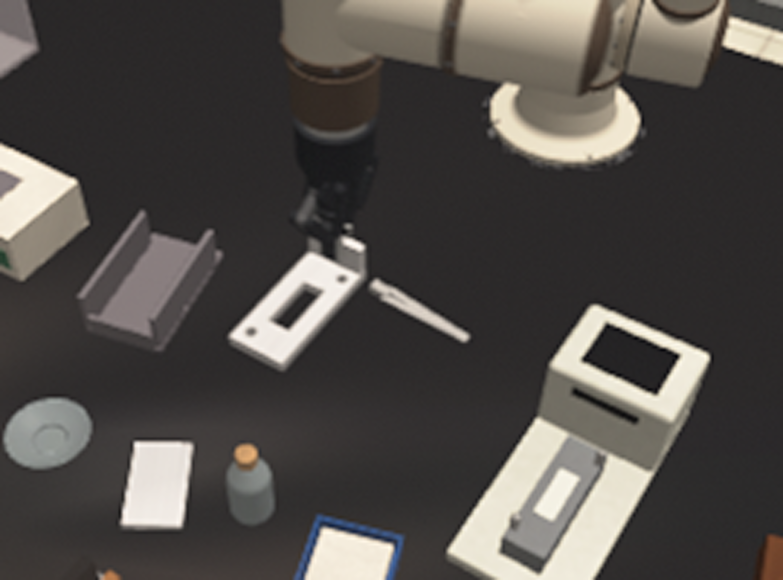

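The carrier hangs level from its lip at about (300,305), with the lip at (350,250). The tweezers' near end is at about (375,285). I'll check its distance before lowering.

```bash
python3 - <<'E'
from h import *
for u,v in((355,385),(420,388),(420,398)): print(ray("top",u*.64,v*.64,5).round())
E
python3 -m creep '{"translation":[[2,0,-3],[2,0,-6],[2,0,-8.5],[2,0,-9.6],[2,0,-10.1],[2,0,-10.3],[2,0,-10.4],[2,0,-10.4]],"delta_rot":[[0,0,0],[0,0,0],[0,0,0],[0,0,0],[0,0,0],[0,0,0],[0,0,0],[0,0,0]],"hand":[0,0,0,0,0,0,0,0]}'
```

```text
[427.  76.   5.]
[423. -55.   5.]
[403. -56.   5.]
clock: 4.95
position: [515.9, -50.7, 24.9]
ee_rot: [-0.701, 0.713, -0.0, 0.001]
contact_force: [0.4, 0.3, -2.5]
gripper_width: 9.1
grasp_force: 59.5
```

```bash
python3 -m creep '{"translation":[[0,0,-0.1],[0,0,-0.2],[0,0,-0.25],[0,0,-0.25]],"delta_rot":[[0,0,0],[0,0,0],[0,0,0],[0,0,0]],"hand":[0,0,0,0]}'
```

```text
clock: 5.45
position: [515.7, -50.7, 23.0]
ee_rot: [-0.701, 0.713, -0.0, 0.0]
contact_force: [-3.3, -0.3, 5.8]
gripper_width: 9.1
grasp_force: 60.7
```

```bash
python3 -m creep '{"translation":[[0,0,0],[0,0,0],[0,0,0],[0,0,0.2],[0,0,4],[0,0,8],[0,0,12],[0,0,12]],"delta_rot":[[0,0,0],[0,0,0],[0,0,0],[0,0,0],[0,0,0],[0,0,0],[0,0,0],[0,0,0]],"hand":[2,4,5,5,5,5,5,5]}' && python3 -m creep '{"translation":[[-3,0,4],[-6,0,8],[-9,0,10],[-12,0,10],[-15,0,10],[-15,0,10],[-15,0,10],[-15,0,10]],"delta_rot":[[0,0,0],[0,0,0],[0,0,0],[0,0,0],[0,0,0],[0,0,0],[0,0,0],[0,0,0]],"hand":[8.5,8.5,8.5,8.5,8.5,8.5,8.5,8.5]}'; python3 - <<'E'
from h import *
out=[]
for n in("top","scene"):
    p,d=get_image(n); np.savez(f"{n}1.npz",p=p,d=d); c=cloud(n,d); g=p.astype(float).mean(-1)
    box=(abs(c[...,0]-595)<120)&(abs(c[...,1]+50)<60)&(g>100)
    for lo,hi in((4,20),(38,58)):
        m=box&(c[...,2]>lo)&(c[...,2]<hi); q=c[m]
        if len(q)>5:print(n,lo,len(q),np.median(q,0).round(1),[np.round(k,1) for k in cv2.minAreaRect(q[:,:2].astype(np.float32))])
    out.append(cv2.resize(p[...,::-1],(400,300)))
    if n=="top": t=p
cv2.imwrite("pics/s3.png",np.hstack([cv2.resize(t[150:270,130:370,::-1],(800,400),interpolation=2)]))
s=read_state();print(s['position'],R.from_quat(s['ee_rot']).as_matrix()[:,1])
E
```

```text
clock: 6.45
position: [517.9, -50.4, 145.4]
ee_rot: [-0.701, 0.713, -0.002, 0.003]
contact_force: [0.5, 0.4, -0.6]
gripper_width: 49.8
grasp_force: 0.0
clock: 7.45
position: [366.2, -50.6, 241.5]
ee_rot: [-0.701, 0.713, 0.0, -0.0]
contact_force: [-0.6, -0.2, 0.4]
gripper_width: 85.0
grasp_force: 0.0
top 4 681 [595.  -53.2  11.9] [array([613.2, -54.7]), array([ 72.7, 208.4]), np.float64(84.1)]
top 38 81 [517.2 -50.9  47.2] [array([613.1, -40.3]), array([211.7,  62.4]), np.float64(6.3)]
scene 4 676 [593.2 -51.6  10. ] [array([614.8, -53.9]), array([ 73.7, 203.5]), np.float64(85.4)]
scene 38 73 [519.8 -48.1  45.8] [array([517.4, -51.5]), array([62.6, 13.9]), np.float64(85.9)]
[366.0886234  -50.65138323 241.46958405] [-9.99853480e-01  1.70943310e-02  8.95202384e-04]
```

View pics/s3.png

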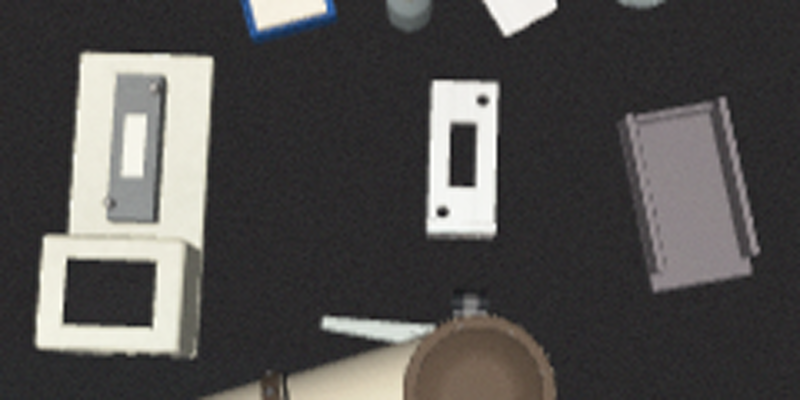

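The carrier lies flat on the bench in the crop, spanning (430,80) to (497,237) with the lip at (462,235), well clear of the bay. Stage 1 is done. I'll now measure it without the bystanders, and its holes and the pins.

```bash
python3 - <<'E'
from h import *
for n in("top","scene"):
    z=np.load(n+"1.npz"); p,d=z['p'],z['d']; c=cloud(n,d); g=p.astype(float).mean(-1)
    m=(abs(c[...,0]-595)<85)&(abs(c[...,1]+50)<50)&(g>120)&(c[...,2]>3)&(c[...,2]<25); m=m.astype(np.uint8)
    k,l,st,_=cv2.connectedComponentsWithStats(m); i=1+st[1:,4].argmax(); m=(l==i).astype(np.uint8)
    cs,h=cv2.findContours(m,cv2.RETR_CCOMP,cv2.CHAIN_APPROX_NONE)
    f=lambda ct,zz: np.array([ray(n,u,v,zz)[:2] for u,v in ct[:,0]],np.float32)
    for j,ct in enumerate(cs):
        if len(ct)>4:
            r=cv2.minAreaRect(f(ct,12)); print(n,"outer" if h[0,j,3]<0 else "hole",len(ct),np.round(r[0],1),np.round(r[1],1),round(r[2],1))
    K,t,M=cam(n)
    for nm,w in(("pa",[585.2-52*1+.3,257.9+18+.9,63]),("pb",[585.2+58-.3,257.9-18-1,63])):
        q=M.T@(np.array(w)-t); print(n,nm,(K@q/q[2])[:2].round(1))
cr=[]
for n,pts in(("top",[]),("scene",[])):
    p=np.load(n+"1.npz")['p']; x0,x1,y0,y1=(150,190,162,222) if n=="top" else (295,345,195,265)
    cr.append(cv2.resize(p[y0:y1,x0:x1,::-1],(int((x1-x0)/(y1-y0)*600),600),interpolation=cv2.INTER_CUBIC))
cv2.imwrite("pics/pins.png",np.hstack(cr)[:,:800]); print([x.shape for x in cr])
E
```

```text
top outer 118 [594.4 -52.3] [ 64.2 135.1] 88.9
top hole 12 [534.1 -32.2] [13.5 13.6] 46.0
top hole 55 [591.  -52.4] [68.2 28.9] 0.7
top hole 12 [643.4 -71.1] [13.8 13.9] 46.2
top pa [161.8 209.7]
top pb [175.6 175.1]
scene outer 101 [587.2 -50. ] [ 68.6 151.9] 89.6
scene hole 12 [645.4 -69.5] [15.8 12.3] 35.3
scene hole 38 [592.8 -49.3] [27.4 69.2] 85.7
scene hole 11 [538.1 -31.6] [13.8 15.1] 69.7
scene pa [336.9 215.4]
scene pb [307.1 237.6]
[(600, 400, 3), (600, 428, 3)]
```

View pics/pins.png

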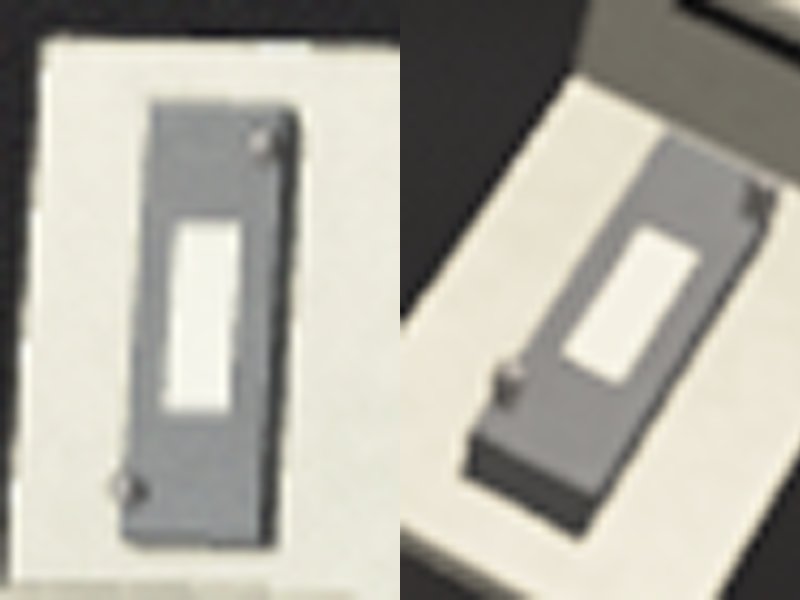

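In the left (top) crop the pin tips are at (258,137) and (122,487). In the right (scene) crop they are at (508,370) and (755,188). All are within about 1 px of the projected predictions, so the seat at (585.3, 257.9), yaw -1.1°, is confirmed.

From its holes and from the lip grip, the carrier is at (585.7, -51.4), yaw -1.4°. Next I turn for the side grasp.

```bash
python3 -m creep '{"translation":[[3,0,0],[6,0,0],[9,0,0],[12,0,0],[15,0,0],[18,0,-4],[22,-0.05,-9],[22,-0.05,-14]],"delta_rot":[[0,0,10.5],[0,0,21],[0,0,31.5],[0,0,42],[0,0,52.5],[0,0,63],[0,0,73.5],[0,0,84]],"hand":[8.5,8.5,8.5,8.5,8.5,8.5,8.5,8.5]}' && python3 -m creep '{"translation":[[0,0,0],[0,0,-3],[0,0,-6],[0,0,-8],[0,0,-9],[0,0,-9.5],[0,0,-9.7],[0,0,-9.7]],"delta_rot":[[0,0,5.6],[0,0,5.6],[0,0,5.6],[0,0,5.6],[0,0,5.6],[0,0,5.6],[0,0,5.6],[0,0,5.6]],"hand":[8.5,8.5,8.5,8.5,8.5,8.5,8.5,8.5]}'; python3 - <<'E'
from h import *
p,d=get_image("scene"); cv2.imwrite("pics/s4.png",cv2.resize(p[100:220,180:320,::-1],(700,600),interpolation=2))
s=read_state();print(s['position'],R.from_quat(s['ee_rot']).as_matrix()[:,1])
E
```

```text
clock: 8.55
position: [588.4, -51.3, 99.3]
ee_rot: [0.998, -0.058, 0.001, 0.0]
contact_force: [-0.1, 0.8, 0.2]
gripper_width: 85.3
grasp_force: 0.0
clock: 9.55
position: [586.0, -51.2, 5.4]
ee_rot: [1.0, -0.012, 0.001, -0.0]
contact_force: [1.2, -0.6, 0.8]
gripper_width: 85.2
grasp_force: 0.0
[586.03064623 -51.14747295   5.4747877 ] [-2.36951920e-02 -9.99719209e-01 -2.04609340e-04]
```

View pics/s4.png

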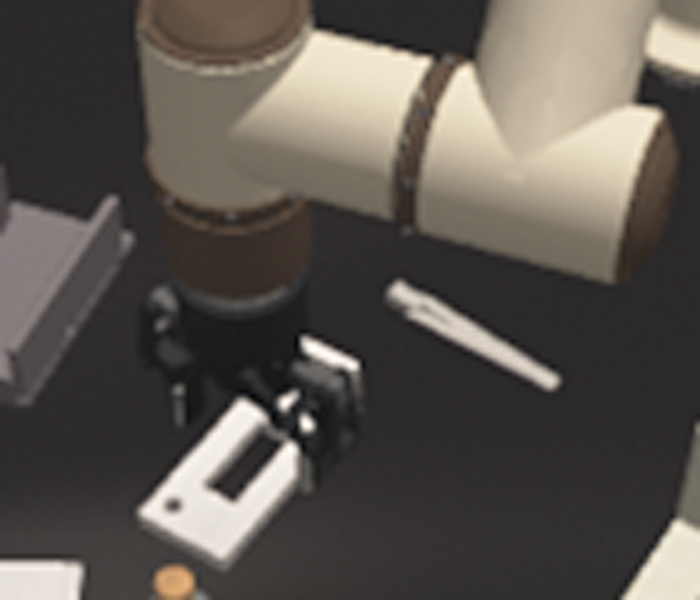

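The fingers stand on both sides of the plate, at about (180,400) and (310,470), with their tips still above the bench because the pads swing back when open. I'll go lower, watching the force.

```bash
python3 -m creep '{"translation":[[0,0,-0.3],[0,0,-0.6],[0,0,-0.8],[0,0,-0.8]],"delta_rot":[[0,0,0],[0,0,0],[0,0,0],[0,0,0]],"hand":[8.0,7.6,7.4,7.4]}'
```

```text
clock: 10.1
position: [585.4, -51.2, -3.4]
ee_rot: [1.0, -0.012, -0.0, 0.0]
contact_force: [-0.4, 0.7, -0.1]
gripper_width: 74.2
grasp_force: 0.0
```

```bash
python3 -m creep '{"translation":[[0,0,-0.1],[0,0,-0.1],[0,0,-0.1],[0,0,-0.1],[0,0,-0.1],[0,0,0.2],[0,0,0.6],[0,0,1]],"delta_rot":[[0,0,0],[0,0,0],[0,0,0],[0,0,0],[0,0,0],[0,0,0],[0,0,0],[0,0,0]],"hand":[6.8,6.2,6,6,6,6,6,6]}'
```

```text
clock: 11.1
position: [585.4, -51.2, 6.6]
ee_rot: [1.0, -0.012, -0.0, -0.0]
contact_force: [0.5, 0.9, -1.9]
gripper_width: 62.2
grasp_force: 65.6
```

```bash
python3 -m creep '{"translation":[[0,0,3],[0,0,7],[0,0,11],[0,0,14],[0,4,14],[0,9,14],[0,14,14],[0,19,14]],"delta_rot":[[0,0,0],[0,0,0],[0,0,0],[0,0,0],[0,0,0],[0,0,0],[0,0,0],[0,0,0.3]],"hand":[6,6,6,6,6,6,6,6]}' && python3 -m creep '{"translation":[[0,4,0],[0,8,0],[0,11,0],[0,11.9,0],[0,11.9,0],[0,11.9,0]],"delta_rot":[[0,0,0],[0,0,0],[0,0,0],[0,0,0],[0,0,0],[0,0,0]],"hand":[6,6,6,6,6,6]}'; python3 - <<'E'
from h import *
cr=[]
for n in("top","scene"):
    p,d=get_image(n); np.savez(f"{n}2.npz",p=p,d=d)
    cr.append(p[150:260,120:230,::-1] if n=="top" else p[120:270,260:410,::-1])
cv2.imwrite("pics/s5.png",np.hstack([cv2.resize(c,(400,400),interpolation=2) for c in cr]))
s=read_state();print(s['position'],R.from_quat(s['ee_rot']).as_matrix()[:,1],s['gripper_width'],s['grasp_force'])
E
```

```text
clock: 12.1
position: [585.2, 140.3, 146.8]
ee_rot: [1.0, -0.009, -0.0, -0.0]
contact_force: [0.6, 0.2, -1.3]
gripper_width: 62.1
grasp_force: 66.5
clock: 12.85
position: [585.4, 256.7, 146.7]
ee_rot: [1.0, -0.01, -0.0, 0.0]
contact_force: [-0.0, 0.0, -1.8]
gripper_width: 62.3
grasp_force: 66.5
[585.62000555 256.67217719 146.89674435] [-1.98892114e-02 -9.99802178e-01  1.57149819e-04] 62.13590146935655 66.48517727851868
```

View pics/s5.png

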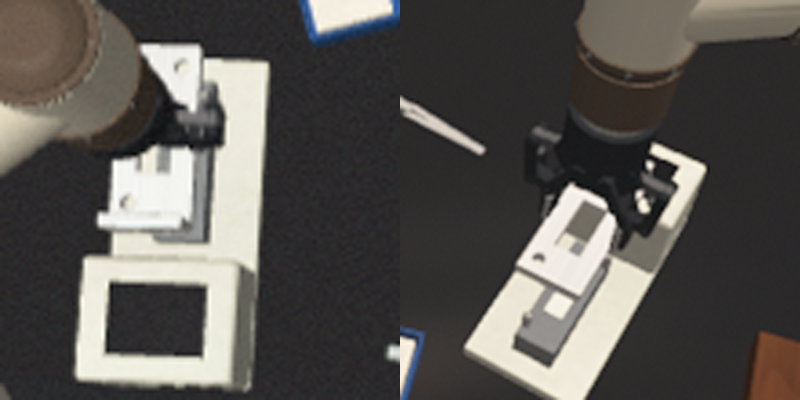

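The carrier is level over the stage in both views: left crop with holes at (182,65) and (128,200) and lip at (145,220), right crop with the free end at (560,250). I lower to just above the pins and look again.

```bash
python3 -m creep '{"translation":[[-0.05,0.12,-2],[-0.05,0.12,-4.5],[-0.05,0.12,-6.5],[-0.05,0.12,-7.5],[-0.05,0.12,-8],[-0.05,0.12,-8.2],[-0.05,0.12,-8.2],[-0.05,0.12,-8.2]],"delta_rot":[[0,0,0],[0,0,0],[0,0,0],[0,0,0],[0,0,0],[0,0,0],[0,0,0],[0,0,0]],"hand":[6,6,6,6,6,6,6,6]}'; python3 - <<'E'
from h import *
cr=[]
for n in("top","scene"):
    p,d=get_image(n); np.savez(f"{n}3.npz",p=p,d=d)
    cr.append(p[160:225,145:195,::-1] if n=="top" else p[180:260,285:345,::-1])
cv2.imwrite("pics/s6.png",np.hstack([cv2.resize(c,(400,540),interpolation=cv2.INTER_CUBIC) for c in cr]))
s=read_state();print(s['position'],R.from_quat(s['ee_rot']).as_matrix()[:,1],s['contact_force'])
E
```

```text
clock: 13.95
position: [585.4, 259.2, 65.5]
ee_rot: [1.0, -0.009, 0.001, -0.0]
contact_force: [0.3, 0.2, -1.6]
gripper_width: 62.1
grasp_force: 66.5
[585.26371801 259.14544811  65.29237443] [-1.84702333e-02 -9.99829288e-01 -4.95666152e-04] [ 0.12192767  0.38027846 -1.21876452]
```

View pics/s6.png

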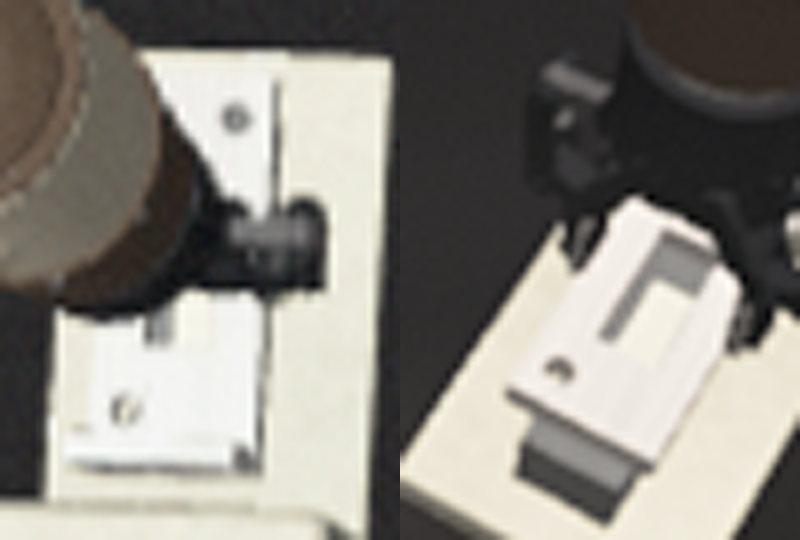

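```bash
python3 - <<'E'
from h import *
rot=lambda v,a:R.from_euler('z',a,degrees=True).apply(v)
for n,(pb,pa,hb,ha) in {"top":((175.3,175.2),(161.7,210.2),(173.9,173.8),(160.4,208.6))}.items():
    for z,q,l in((63,pb,(58,-18,0)),(63,pa,(-52,18,0)),(82,hb,(58,-18,0)),(82,ha,(-52,18,0))):
        print(n,z,(ray(n,*q,z)-rot(np.array(l,float),-1.05)).round(1))
# plate outline at its height & stage outline, same camera
for f,lo,hi,th in(("top1",40,50,60),("top3",74,92,170),("scene1",40,50,60),("scene3",74,92,170)):
    z=np.load(f+".npz"); n=f[:-1]; c=cloud(n,z['d']); g=z['p'].astype(float).mean(-1)
    m=(abs(c[...,0]-585)<85)&(abs(c[...,1]-258)<45)&(c[...,2]>lo)&(c[...,2]<hi)&(g>th)
    m=cv2.morphologyEx(m.astype(np.uint8),cv2.MORPH_OPEN,np.ones((3,3)))>0
    v,u=np.nonzero(m); zz=45 if lo==40 else 82
    q=np.array([ray(n,a,b,zz)[:2] for a,b in zip(u,v)],np.float32)
    for x in((520,550),(610,650)):
        s=q[(q[:,0]>x[0])&(q[:,0]<x[1])]
        if len(s)>20:
            b=s[:,0].round(-1); e=[( s[b==k,1].min(),s[b==k,1].max()) for k in set(b) if (b==k).sum()>5]; print(f,x,np.median(e,0).round(1),"xr",q[:,0].min().round(1),q[:,0].max().round(1))
E
```

```text
top 63 [584.8 259.   63. ]
top 63 [583.6 257.9  63. ]
top 82 [585.2 259.7  82. ]
top 82 [586.1 257.8  82. ]
top1 (520, 550) [239.9 280.2] xr 522.2 659.4
top1 (610, 650) [237.3 278.2] xr 522.2 659.4
top3 (520, 550) [229.  290.6] xr 526.9 661.1
top3 (610, 650) [227.3 252.2] xr 526.9 661.1
scene1 (520, 550) [237.6 277.6] xr 520.9 662.2
scene1 (610, 650) [237.  278.2] xr 520.9 662.2
scene3 (610, 650) [226.4 290.2] xr 555.9 661.3
```

Holes against pins in the same top view show the carrier about 0.3–1 mm too far in +y and up to 1 mm too far in +x. I correct slightly and feel my way onto the tapered tips.

```bash
python3 -m creep '{"translation":[[-0.05,-0.08,0],[-0.05,-0.08,-0.3],[-0.05,-0.08,-0.6],[-0.05,-0.08,-0.9],[-0.05,-0.08,-1.1],[-0.05,-0.08,-1.1],[-0.05,-0.08,-1.1]],"delta_rot":[[0,0,0],[0,0,0],[0,0,0],[0,0,0],[0,0,0],[0,0,0],[0,0,0]],"hand":[6,6,6,6,6,6,6]}'
```

```text
clock: 14.92
position: [584.7, 258.2, 53.9]
ee_rot: [1.0, -0.009, 0.0, -0.0]
contact_force: [0.2, -0.5, -2.4]
gripper_width: 61.8
grasp_force: 66.5
```

Underside at about 58 mm, 5 mm onto the pins, with no contact force. I continue.

```bash
python3 -m creep '{"translation":[[0,0,-0.15],[0,0,-0.3],[0,0,-0.45],[0,0,-0.6],[0,0,-0.75],[0,0,-0.9],[0,0,-0.9]],"delta_rot":[[0,0,0],[0,0,0],[0,0,0],[0,0,0],[0,0,0],[0,0,0],[0,0,0]],"hand":[6,6,6,6,6,6,6]}'
```

```text
clock: 15.8
position: [584.5, 258.1, 44.6]
ee_rot: [1.0, -0.009, -0.0, 0.0]
contact_force: [-0.5, 0.0, -1.8]
gripper_width: 62.6
grasp_force: 66.5
```

```bash
python3 -m creep '{"translation":[[0,0,-0.1],[0,0,-0.2],[0,0,-0.3],[0,0,-0.35],[0,0,-0.38],[0,0,-0.38]],"delta_rot":[[0,0,0],[0,0,0],[0,0,0],[0,0,0],[0,0,0],[0,0,0]],"hand":[6,6,6,6,6,6]}'
```

```text
clock: 16.55
position: [584.6, 258.2, 41.4]
ee_rot: [1.0, -0.009, 0.0, 0.0]
contact_force: [-1.5, 0.4, 1.0]
gripper_width: 62.4
grasp_force: 66.8
```

```bash
python3 -m creep '{"translation":[[0,0,-0.04],[0,0,-0.08],[0,0,-0.08]],"delta_rot":[[0,0,0],[0,0,0],[0,0,0]],"hand":[6,6,6]}'
```

```text
clock: 16.92
position: [584.6, 258.2, 41.3]
ee_rot: [1.0, -0.009, 0.0, 0.0]
contact_force: [-3.2, -0.3, 6.8]
gripper_width: 62.0
grasp_force: 67.4
```

Firm contact at the expected stage height. I open, then rise straight up.

```bash
python3 -m creep '{"translation":[[0,0,0],[0,0,0],[0,0,0],[0,0,0],[0,0,0],[0,0,2],[0,0,5],[0,0,8]],"delta_rot":[[0,0,0],[0,0,0],[0,0,0],[0,0,0],[0,0,0],[0,0,0],[0,0,0],[0,0,0]],"hand":[6.6,7.2,8,8.4,8.4,8.4,8.4,8.4]}' && python3 -m creep '{"translation":[[0,0,4],[0,-2,8],[0,-7,10],[0,-13,10],[0,-19,10],[0,-25,10],[0,-25,10],[0,-25,10]],"delta_rot":[[0,0,0],[0,0,0],[0,0,0],[0,0,0],[0,0,0],[0,0,0],[0,0,0],[0,0,0]],"hand":[8.4,8.4,8.4,8.4,8.4,8.4,8.4,8.4]}'; python3 - <<'E'
from h import *
cr=[]
for n in("top","scene"):
    p,d=get_image(n); c=cloud(n,d); g=p.astype(float).mean(-1)
    m=(abs(c[...,0]-585)<80)&(abs(c[...,1]-258)<45)&(c[...,2]>48)&(c[...,2]<68)
    q=c[m]; print(n,np.median(q,0).round(1),[np.round(k,1) for k in cv2.minAreaRect(q[:,:2].astype(np.float32))])
    A=np.c_[q[:,:2]-q[:,:2].mean(0),np.ones(len(q))]; print("slopes",np.linalg.lstsq(A,q[:,2],rcond=None)[0].round(3))
    cr.append(p[150:235,140:205,::-1] if n=="top" else p[165:265,280:365,::-1])
cv2.imwrite("pics/s7.png",np.hstack([cv2.resize(c,(400,500),interpolation=cv2.INTER_CUBIC) for c in cr]))
s=read_state();print(s['clock'],s['position'],s['contact_force'])
E
```

```text
clock: 17.92
position: [584.5, 258.1, 120.9]
ee_rot: [1.0, -0.009, -0.0, 0.0]
contact_force: [-0.1, 0.9, 0.2]
gripper_width: 84.2
grasp_force: 0.0
clock: 18.92
position: [584.6, 8.1, 220.3]
ee_rot: [1.0, -0.01, 0.0, -0.0]
contact_force: [0.3, 0.0, 0.3]
gripper_width: 84.0
grasp_force: 0.0
top [nan nan nan] [array([0., 0.]), array([0., 0.]), np.float64(0.0)]
slopes [0. 0. 0.]
scene [591.8 258.5  55.4] [array([589.5, 257.3]), array([ 65. , 146.1]), np.float64(89.5)]
slopes [-1.7000e-02  4.0000e-03  5.5521e+01]
19.025 [584.69386427   9.23253557 220.17580052] [-0.58598855 -0.46313401 -0.19765675]
  return _methods._mean(a, axis=axis, dtype=dtype,
  ret = um.true_divide(
<stdin>:7: RuntimeWarning: Mean of empty slice.
```

View pics/s7.png

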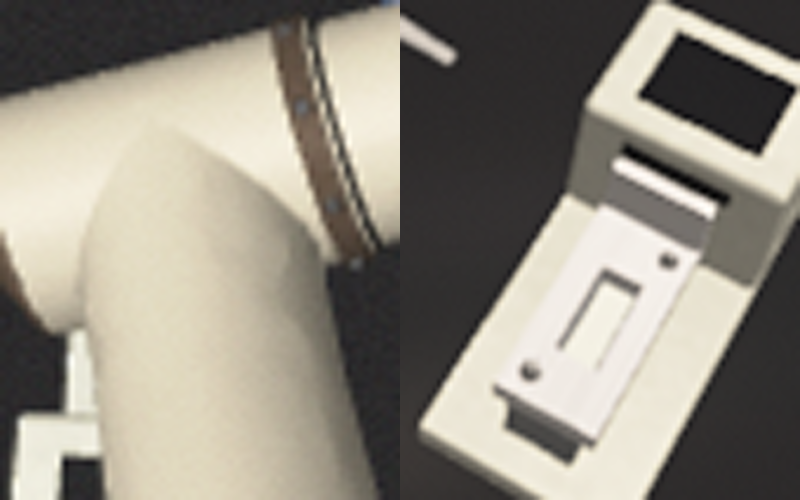

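The right crop shows the carrier seated with its lip at (665,190) in front of the housing and pins in both holes, (530,372) and (668,260). The left crop is covered by the arm. The plate top reads 55.4 mm in the scene view, which read the stage face as 43.4 mm, so it stands 12 mm above the stage and is flush.

```bash
python3 -c "from bench import *; print(job_done())"
```

```text
the job is handed in; nothing more can be done
None
```

The carrier was laid on the open bench and released, then seated flush over both pins with its lip towards the housing and let go; the job was handed in at about 19 s, and its verdict was not reported.

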